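# Set the fence of the bread-slicing board and tighten its wing nut

### The arm

A 7-joint arm with a two-finger parallel gripper is mounted at the origin on a cart in front of the work surface, level with it; the furniture and walls round the work are solid. World frame = base frame: x ahead of the robot, y to its left, z up, the work surface at z = 0. Lengths are in mm, angles in degrees, forces in N, time in s.
With the tool pointing down it reaches from about 425 to 875 mm from the base axis. Payload 4.7 kg.
Tool frame: the origin (TCP) lies at the very end of the fingers, on their centre line; the grasp point (between the pads) lies 19 mm behind it (arm.tcp_to_grasp is the z of the grasp point in the tool frame, in mm); z points along the fingers, y is the line along which they close (so a half turn about z gives the same grasp; the last joint's range is limited). The gripper opens to 87 mm and grips with 3 to 60 N. Pads are 19 mm wide; open, the fingers measure 117 mm over their backs; the gripper's body (75 mm by 190 mm) begins 51 mm behind the grasp point.
Start: joints at [-64.681, 18.392, -4.016, 83.108, 1.295, 78.541, -3.26], TCP at [269.694, 591.431, 222.587] pointing down, gripper open.
Joint ranges: [-163.93, 163.93], [-17.29, 119.83], [-79.2, 71.16], [3.27, 140.29], [-89.18, 269.18], [5.43, 117.66], [-154.24, 154.24]. Speed limits (degrees/s): [147.25, 147.25, 180, 180, 180, 180, 180].

### API

Orientations are given as a 3x3 rotation matrix whose columns are the frame's x, y, z axes.
In Python, from cell import readout, eyes, job_done, arm gives the robot as it stands.
- The arm moves only by the tool apply_moves, never from a script. Its argument "moves" is a list of rows, each a list of 7 numbers: the finger opening in m, from 0 to 0.087, then the shift along the tool's x, y, z in m, then the turn, a rotation vector about the tool's x, y, z in rad. In form: [[gripper, tx, ty, tz, rx, ry, rz], ...]. A call has 1 to 5 rows; each row shifts and turns the commanded pose from where the row before left it, along the tool's axes as they then stand; what a row does not reach is not made up. A row lasts 1/10 s, in which the tool goes at most 50 mm and 8.59 degrees, less where a joint would pass 70% of its speed; a pose out of reach is approached as far as the arm can. A call with a gripper value outside its range is refused whole. The fingers move at their own pace and stop on an object; the grip force is fixed at half the most. Time passes only in rows, so rows that do not move let the fingers close. It gives the time, the measured TCP pose, the force, the opening and the grip force at its end, in the units of the state.
- readout.get_state(): the state, without advancing time (a new reading comes with each control period).
- eyes.get_image(name): name is "scene" or "top" or "wrist"; returns a dict with "img" (420x560x3 uint8, red, green, blue), "fx", "fy", "cx", "cy" (pixels), "rvec" (rotation vector, rad) and "tvec" (3), from world to camera coordinates, as OpenCV has them. Camera axes: x right, y down, z forward; pixel columns grow to the right and rows downward; lengths in mm; the calibration is good to about 2 mm. A picture is of the moment at which its call begins. There is no depth.
- job_done(): hands the job in; it is judged then, once.
The state is a dict: "t": time; "joints": joint angles; "dq": joint speeds; "tau": joint torques, N m; "position": TCP position; "orientation": TCP orientation; "wrist_force": force on the tool from outside, world axes, zero at the start; "moment": the same for the moment, N m; "finger_gap": finger opening in mm; "gripper_force": force on a finger pad.
Only numpy, scipy, OpenCV 4.12 (cv2) and the standard library are available. Lean on these libraries where they do the work, as an engineer would, in place of code of your own. Each camera call takes 0.05 s, during which the arm holds its last target. There are 200 camera calls.

### The job

The fence of the bread-slicing board has come loose. Push it away from you along the board until its wall rests fully against the two stop dowels, then turn its wing nut clockwise (seen from above) with repeated strokes of a fingertip against its wings until it is snug, with the fence still home. Only push and stroke: do not pinch or force the nut or the fence, and leave the other things standing where they are.

Things in the scene. Friction and masses are not known exactly. Their poses are not given: they have to be found in the camera images.
- bread_board: wooden bread-slicing board, 280 x 180 mm, fixed; origin under its centre on the worktop; x runs along its length from the near to the far end, y to its left, z up. Top at z = 22 mm. Knife guide: four posts to z = 82 mm at x = 103 to 127, y = +-75 to 89 mm. Stop dowels: 12 mm thick, to z = 44 mm, at x = 86, y = +-55 mm
- fence (a joint): place of the sliding fence, m: 0 = home, wall against both stop dowels (hard stop); grows as it stands nearer the robot (board's -x), at most 0.06, starts 0.02 to 0.05. Friction about 3 N plus 8 N per m/s; stays where left; a snug nut adds no friction
- fence_face (a point): mid-width of the near face of the fence's wall, 62 mm above the worktop; axes as the board's; travels with the fence. The wooden fence is an L, 150 mm wide (board's y): a wall 12 mm thick, its top 82 mm above the worktop, on the far edge of a flat foot. The wall can be pushed toward +x beside the nut, 35 to 75 mm left or right of the middle
- stud_foot (a point): where the upright stud (8 mm thick, 34 mm long) leaves the top of the fence's foot, 32 mm above the worktop; axes as the board's; travels with the fence. The foot, 10 mm thick, reaches 36 mm along the board's x before and beyond this point; the wall's near face stands 36 mm beyond it
- wings (a point): steel wing nut on the stud: this point is on the axis at mid-height of the two wings, 18 mm above stud_foot when snug; x runs along the wings and turns with them. Wings reach 31 mm from the axis, 5 mm thick; their ears (11 to 31 mm from the axis) stand 8 to 28 mm above stud_foot when snug. Hub 10 mm radius, 16 mm high
- wing_nut (a joint): turn of the wing nut, rad: 0 = snug (hard stop, the wings then lie along the board's x, square to the wall); grows anticlockwise seen from above (unscrewing), at most 7, starts 3.5 to 6; tightening, clockwise, lowers it to 0. Rises 0.4 mm per rad. Friction about 0.03 N m (a little over 1 N at the wings); stays where left
- shot_glass: bystander: small straight glass standing on the near left part of the board, 48 x 48 x 60 mm, loose; origin at the centre of its underside
- salt_shaker: bystander: glass salt shaker with a grey cap, to the right of the board, 44 x 44 x 90 mm, loose; origin at the centre of its underside
- tin_small: bystander: low round food tin, to the left of the board, 75 x 75 x 58 mm, loose; origin at the centre of its underside
- espresso_mug: bystander: small green cup, at the near left of the board, 64 x 89 x 48 mm, loose; origin at the centre of its underside
- peg_b: bystander: wooden clothes peg lying to the left, between the tin and the wooden spoon, 15 x 72 x 12 mm, loose; origin at the centre of its underside
- wooden_spoon: bystander: wooden spoon lying far to the left, 311 x 44 x 14 mm, loose; origin at the centre of its underside

How it is judged:
By the outcome, as a careful person would: the job done as asked, in the order asked, and still so for the second after the job is handed in, with the robot touching nothing.
It also fails if it takes over 64 s, if anything falls off the work surface, if the arm or the gripper's body presses on something with over 40 N, if the wrist force passes 120 N, or if a joint passes its speed limit or range.

## Working session

There is one attempt and no reset: what is moved stays moved. The work goes in short steps, Python scripts to look and compute and a tool call to move; the robot and the scene stay as the last step left them, time stands still between calls to the robot, and variables do not carry over. Pictures are saved under pics/ and viewed, at most 10 in all, crops included, and the job is handed in when it is done.

Besides the shell and the picture viewer there is one more tool, called after ">>>" as name(argument=value, ...), one argument or row to a line, values as JSON. apply_moves: Moves the arm, as the interface text tells. Its arguments: {"type":"object","properties":{"moves":{"type":"array","items":{"type":"array","items":{"type":"number"}}}},"required":["moves"]}

```bash
mkdir -p pics; python3 - <<'E'
from cell import readout,eyes
import cv2,numpy as np
s=readout.get_state();print(s['t'],s['position'],s['orientation'],s['finger_gap'])
for n in('scene','top'):
    d=eyes.get_image(n);cv2.imwrite(f'pics/{n}0.png',d['img'][:,:,::-1]);np.savez(f'{n}0.npz',**d);print(n,d['fx'],d['rvec'],d['tvec'])
E
```

```text
0.0 [269.46474198 590.91178895 221.45366597] [[-9.09905326e-01  4.14815391e-01 -6.99358331e-04]
 [ 4.14815969e-01  9.09903598e-01 -1.77633345e-03]
 [-1.00501794e-04 -1.90640027e-03 -9.99998178e-01]] 87.00028853243268
scene 388.7609809404316 [ 2.18580404 -1.00041501  0.39900266] [-305.25269888  337.34837354  910.47753556]
top 488.95310655294406 [ 1.54962982 -2.33568378  0.59044659] [ 204.81985735  430.32139076 1618.75207123]
```

View pics/scene0.png

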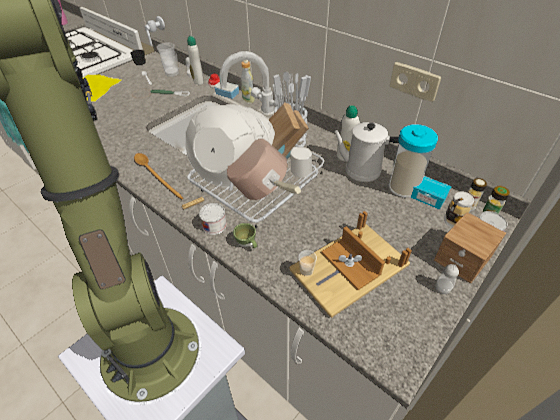

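View pics/top0.png

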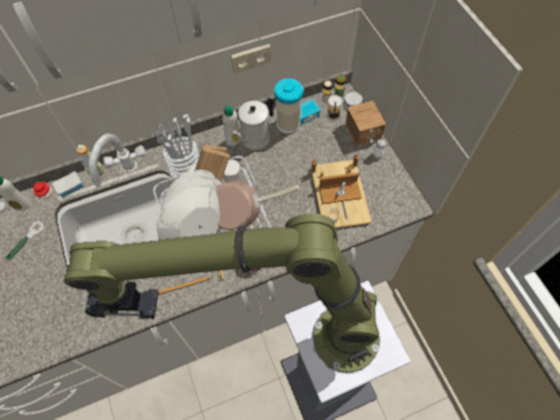

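The scene view shows the board around (350,268), the dark fence wall at (362,250) and the nut near (350,260). In the top view the board is around (341,195) with the nut near (341,187). Next I'll zoom in on both.

```bash
python3 - <<'E'
import cv2
a=cv2.imread('pics/scene0.png')[205:320,280:420];b=cv2.imread('pics/top0.png')[145:235,300:385]
a=cv2.resize(a,(700,575),interpolation=cv2.INTER_CUBIC);b=cv2.resize(b,(680,720)[:2],interpolation=cv2.INTER_CUBIC)
b=cv2.resize(b,(566,600))
cv2.imwrite('pics/sc1.png',a)
b=cv2.resize(cv2.imread('pics/top0.png')[155:230,305:380],(600,600),interpolation=cv2.INTER_CUBIC)
cv2.imwrite('pics/tc1.png',b)
E
```

```text
(no output)
```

View pics/sc1.png

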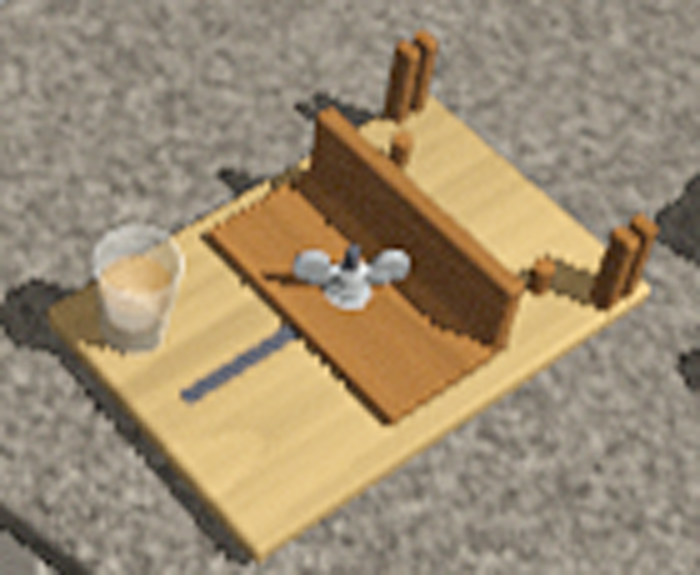

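View pics/tc1.png

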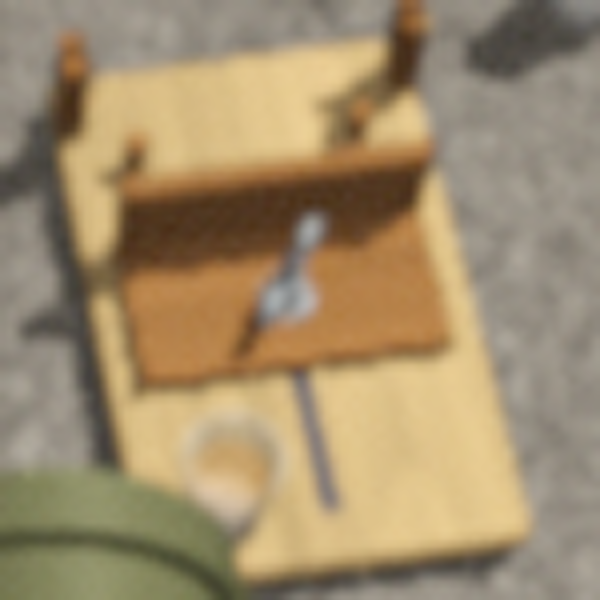

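```bash
cat > h.py <<'E'
import numpy as np,cv2
def ray(d,p,z):
    R=cv2.Rodrigues(np.array(d['rvec'],float))[0];t=np.array(d['tvec'],float)
    c=-R.T@t;v=R.T@np.array([(p[0]-d['cx'])/d['fx'],(p[1]-d['cy'])/d['fy'],1.])
    return c+v*(z-c[2])/v[2]
def proj(d,P):
    K=np.array([[d['fx'],0,d['cx']],[0,d['fy'],d['cy']],[0,0,1.]])
    return cv2.projectPoints(np.array(P,float).reshape(-1,3),np.array(d['rvec'],float),np.array(d['tvec'],float),K,None)[0][:,0]
E
python3 - <<'E'
from h import *
np.set_printoptions(precision=1,suppress=True)
S=np.load('scene0.npz');T=np.load('top0.npz')
s=lambda u,v:((u+.5)/5-.5+280,(v+.5)/5-.5+205)
t=lambda u,v:((u+.5)/8-.5+305,(v+.5)/8-.5+155)
for n,d,f,pts in(('S',S,s,dict(NL=(48,315,22),NR=(262,548,22),FR=(648,288,22),FL=(430,97,22),footNL=(205,235,32),footNR=(390,415,32),ear1=(312,267,52),ear2=(392,267,52),stud=(353,247,66),wallFLtop=(322,108,82),wallNRtop=(516,290,82),glass=(130,335,22),dL=(402,138,44),dR=(543,265,44))),
 ('T',T,t,dict(NR=(528,530,22),FR=(390,40,22),FL=(62,78,22),footNL=(142,385,32),footNR=(452,348,32),ear=(312,230,52),hub=(288,298,40),wallL=(120,188,82),wallR=(435,153,82),glass=(225,510,22),dL=(137,142,44),dR=(362,105,44)))):
    for k,(u,v,z) in pts.items():print(n,k,ray(d,f(u,v),z))
E
```

```text
S NL [ 382.7 -100.3   22. ]
S NR [ 344.9 -269.2   22. ]
S FR [ 609.4 -336.6   22. ]
S FL [ 651.7 -170.9   22. ]
S footNL [ 474.8 -136.    32. ]
S footNR [ 443.4 -277.3   32. ]
S ear1 [ 481.2 -200.4   52. ]
S ear2 [ 508.9 -232.6   52. ]
S stud [ 496.4 -214.2   66. ]
S wallFLtop [ 554.1 -152.7   82. ]
S wallNRtop [ 515.8 -297.6   82. ]
S glass [ 401.3 -142.    22. ]
S dL [ 595.5 -184.1   44. ]
S dR [ 568.5 -290.7   44. ]
T NR [ 341.7 -268.6   22. ]
T FR [ 608.9 -332.2   22. ]
T FL [ 651.6 -174.    22. ]
T footNL [ 475.3 -134.5   32. ]
T footNR [ 436.6 -276.6   32. ]
T ear [ 510.2 -237.5   52. ]
T hub [ 487.1 -215.    40. ]
T wallL [ 550.4 -154.6   82. ]
T wallR [ 510.4 -298.    82. ]
T glass [ 405.3 -144.8   22. ]
T dL [ 591.3 -185.    44. ]
T dR [ 568.2 -293.7   44. ]
```

Pixels used:
- **Board (scene crop):** corners at (48,315), (262,548), (648,288) and (430,97).
- **Nut ears (scene crop):** (312,267) and (392,267).
- **Top crop:** agrees to a few mm.

What that gives:
- **Board:** centre about (497,-218.5), yaw about -14.4°.
- **Fence:** about 37 mm from home.
- **Wings:** about 145° in the board frame, so the nut joint is about 325°.
- **Plan:** lift, swing round to the board, and close the gripper on the way.

>>> apply_moves(
  moves=[
    [0, 0, 0, -0.045, 0, 0, 0],
    [0, 0, 0, -0.045, 0, 0, 0],
    [0, 0, 0, -0.045, 0, 0, 0],
    [0, 0, 0, -0.045, 0, 0, 0],
    [0, -0.02, 0, 0, 0, 0, 0.03],
  ],
)

```text
t: 0.6
position: [285.2, 586.2, 410.1]
orientation: [[-0.899, 0.437, 0.002], [0.437, 0.899, 0.012], [0.003, 0.012, -1.0]]
wrist_force: [-0.3, 1.5, 0.1]
finger_gap: 55.0
gripper_force: 0.0
```

>>> apply_moves(
  moves=[
    [0, -0.048, -0.006, 0, 0, 0, 0.0785],
    [0, -0.048, -0.006, 0, 0, 0, 0.0785],
    [0, -0.048, -0.006, 0, 0, 0, 0.0785],
    [0, -0.048, -0.006, 0, 0, 0, 0.0785],
    [0, -0.048, -0.006, 0, 0, 0, 0.0785],
  ],
)

```text
t: 1.1
position: [467.0, 419.4, 401.4]
orientation: [[-0.657, 0.754, -0.001], [0.754, 0.657, -0.001], [-0.0, -0.001, -1.0]]
wrist_force: [0.3, 0.3, -0.2]
finger_gap: 14.8
gripper_force: 0.0
```

>>> apply_moves(
  moves=[
    [0, -0.047, -0.006, 0, 0, 0, 0.0785],
    [0, -0.047, -0.006, 0, 0, 0, 0.0785],
    [0, -0.047, -0.006, 0, 0, 0, 0.0785],
    [0, -0.047, -0.006, 0, 0, 0, 0.0785],
    [0, -0.047, -0.006, 0, 0, 0, 0.0785],
  ],
)

```text
t: 1.6
position: [565.6, 205.6, 401.5]
orientation: [[-0.319, 0.948, -0.001], [0.948, 0.319, -0.001], [-0.0, -0.001, -1.0]]
wrist_force: [0.7, 0.5, -0.6]
finger_gap: 0.2
gripper_force: 0.0
```

>>> apply_moves(
  moves=[
    [0, -0.046, -0.006, 0, 0, 0, 0.0785],
    [0, -0.046, -0.006, 0, 0, 0, 0.0785],
    [0, -0.046, -0.006, 0, 0, 0, 0.0785],
    [0, -0.046, -0.006, 0, 0, 0, 0.0785],
    [0, -0.046, -0.006, 0, 0, 0, 0.0785],
  ],
)

```text
t: 2.1
position: [574.3, -24.6, 401.6]
orientation: [[0.068, 0.998, -0.001], [0.998, -0.068, -0.0], [-0.0, -0.001, -1.0]]
wrist_force: [0.4, 0.3, -0.4]
finger_gap: 0.7
gripper_force: 0.0
```

>>> apply_moves(
  moves=[
    [0, -0.045, -0.013, 0, 0, 0, 0],
    [0, -0.045, -0.013, 0, 0, 0, 0],
    [0, -0.045, -0.013, 0.03, 0, 0, 0],
    [0, -0.045, -0.013, 0.04, 0, 0, 0],
    [0, -0.01, -0.003, 0.04, 0, 0, 0],
  ],
)

```text
t: 2.6
position: [509.9, -201.9, 303.1]
orientation: [[0.073, 0.997, 0.002], [0.997, -0.073, -0.002], [-0.002, 0.003, -1.0]]
wrist_force: [-0.8, 0.0, -0.1]
finger_gap: 0.4
gripper_force: 0.0
```

>>> apply_moves(
  moves=[
    [0, 0, 0, 0.03, 0, 0, 0.05],
    [0, 0, 0, 0.03, 0, 0, 0.05],
    [0, 0, 0, 0, 0, 0, 0],
    [0, 0, 0, 0, 0, 0, 0],
  ],
)

```text
t: 3.0
position: [511.9, -195.8, 243.2]
orientation: [[0.163, 0.987, -0.001], [0.987, -0.163, 0.0], [-0.0, -0.001, -1.0]]
wrist_force: [0.5, -0.4, 0.4]
finger_gap: 0.3
gripper_force: 0.0
```

```bash
cat >> h.py <<'E'
C=np.array([497,-218.5]);A=np.radians(-14.4);ex=np.array([np.cos(A),np.sin(A)]);ey=np.array([-ex[1],ex[0]])
def to(bx,by,z,ang):
    "tool-frame shift (mm) and rz to reach board point, tool x at board angle ang deg"
    from cell import readout
    s=readout.get_state();p=np.array(s['position']);R=np.array(s['orientation'])
    w=np.r_[C+bx*ex+by*ey,z];q=p[:2]-C
    a=np.degrees(np.arctan2(R[1,0],R[0,0]))+14.4
    print('t',s['t'],'board pos',q@ex,q@ey,p[2],'ang',a,'F',s['wrist_force'],'j7',s['joints'][6],'tilt',R[:,2])
    print('shift',R.T@(w-p),'rz rad',-np.radians(ang-a))
E
python3 -c "
from h import *
np.set_printoptions(precision=3,suppress=True)
to(5,-52,150,90)
from cell import eyes
d=eyes.get_image('wrist');cv2.imwrite('pics/w1.png',d['img'][:,:,::-1]);np.savez('w1.npz',**d)"
```

```text
t 3.0 board pos 8.754420722244191 25.705469926998763 243.23656832684426 ang 95.03654603769134 F [ 0.489 -0.427  0.43 ] j7 11.720381682190364 tilt [-0.001  0.    -1.   ]
shift [-77.069 -10.479  93.252] rz rad 0.08790431128598826
```

View pics/w1.png

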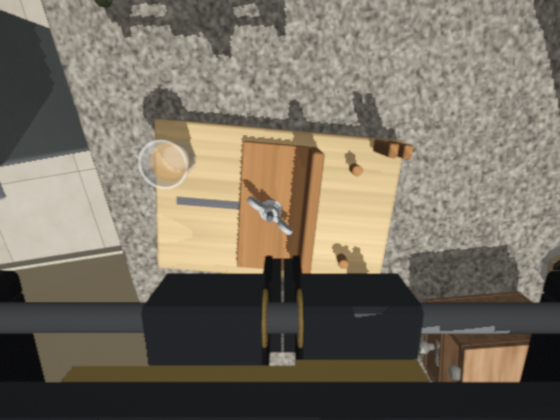

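The wrist view shows the nut at (270,211), its ears at (251,202) and (289,229), the foot's near edge from (243,141) to (239,266), and the dowels at (357,170) and (342,262). I'll use these to refine the estimate.

```bash
python3 -c "
from h import *
np.set_printoptions(precision=1,suppress=True)
W=np.load('w1.npz')
for k,p,z in [('NL',(156,120),22),('NR',(159,269),22),('studtop',(270,209),66),('ear1',(251,202),54),('ear2',(289,230),54),('footNL',(243,141),32),('footNR',(239,266),32),('dL',(358,169),44),('dR',(343,261),44),('wallL',(311,148),82),('wallR',(303,270),82),('slot0',(178,201),22)]:
  P=ray(W,p,z);q=P[:2]-C;print(k,P,'board',q@ex,q@ey)
"
```

```text
NL [389.7 -97.8  22. ] board -133.96628742593072 90.25639455197265
NR [ 345.2 -270.5   22. ] board -134.0930586031711 -88.14825879051148
studtop [ 498.3 -205.3   66. ] board -2.04608393274503 13.130259928041314
ear1 [ 478.6 -197.5   54. ] board -23.062571426003004 15.776610457649435
ear2 [ 513.7 -235.4   54. ] board 20.406202180206847 -12.202430731813891
footNL [ 480.  -134.6   32. ] board -37.35469122669704 77.00105634239763
footNR [ 446.2 -278.4   32. ] board -34.28659919325954 -70.63232413972953
dL [ 597.  -182.8   44. ] board 87.99898165066212 59.45860965652098
dR [ 569.3 -286.6   44. ] board 86.96776673925312 -48.016697841561935
wallL [ 547.9 -148.8   82. ] board 31.984513967875465 80.16724221257547
wallR [ 522.2 -272.    82. ] board 37.72348790918103 -45.526863593470345
slot0 [ 390.4 -189.9   22. ] board -110.3446530894666 1.224409073545985
```

```bash
sed -i 's/C=np.array(\[497,-218.5\])/C=np.array([498.6,-216.3])/' h.py
```

>>> apply_moves(
  moves=[
    [0, -0.037, -0.006, 0.02, 0, 0, 0],
    [0, -0.037, -0.006, 0.03, 0, 0, 0],
    [0, 0, 0, 0.03, 0, 0, 0.088],
    [0, 0, 0, 0.03, 0, 0, 0],
    [0, 0, 0, 0.03, 0, 0, 0],
  ],
)

```text
t: 3.55
position: [489.9, -267.7, 104.3]
orientation: [[0.249, 0.968, 0.004], [0.968, -0.249, -0.001], [-0.0, 0.004, -1.0]]
wrist_force: [1.3, 0.1, -1.0]
finger_gap: 0.7
gripper_force: 0.0
```

```bash
python3 -c "
from h import *
np.set_printoptions(precision=3,suppress=True)
to(2,-52,46,90)"
```

```text
t 3.55 board pos 4.333510586594041 -51.99215338669221 104.31162155852964 ang 89.97243400317221 F [ 1.33   0.106 -0.966] j7 19.56548582389215 tilt [ 0.004 -0.001 -1.   ]
shift [-0.003 -2.576 58.301] rz rad -0.00048111740623923494
```

>>> apply_moves(
  moves=[
    [0, 0, -0.002, 0.02, 0, 0, 0],
    [0, 0, 0, 0.02, 0, 0, 0],
    [0, 0, 0, 0.014, 0, 0, 0],
    [0, 0, 0, 0, 0, 0, 0],
    [0, 0, 0, 0, 0, 0, 0],
  ],
)

```text
t: 4.05
position: [487.2, -266.8, 50.3]
orientation: [[0.249, 0.968, 0.002], [0.968, -0.249, -0.001], [-0.0, 0.002, -1.0]]
wrist_force: [-0.6, 1.1, -0.6]
finger_gap: 0.2
gripper_force: 0.0
```

>>> apply_moves(
  moves=[
    [0, 0, 0.006, 0, 0, 0, 0],
    [0, 0, 0.006, 0, 0, 0, 0],
    [0, 0, 0.006, 0, 0, 0, 0],
    [0, 0, 0.006, 0, 0, 0, 0],
    [0, 0, 0.006, 0, 0, 0, 0],
  ],
)

```text
t: 4.55
position: [515.2, -273.7, 49.3]
orientation: [[0.25, 0.968, -0.001], [0.968, -0.25, 0.001], [0.001, -0.001, -1.0]]
wrist_force: [-3.0, 1.4, 3.7]
finger_gap: 0.3
gripper_force: 2.1
```

>>> apply_moves(
  moves=[
    [0, 0, 0.004, 0, 0, 0, 0],
    [0, 0, 0.004, 0, 0, 0, 0],
    [0, 0, 0.003, 0, 0, 0, 0],
    [0, 0, 0.002, 0, 0, 0, 0],
  ],
)

```text
t: 4.95
position: [528.0, -277.1, 49.1]
orientation: [[0.25, 0.968, -0.0], [0.968, -0.25, 0.0], [0.0, -0.0, -1.0]]
wrist_force: [-3.3, 1.0, 3.5]
finger_gap: -0.0
gripper_force: 1.9
```

```bash
python3 -c "
from h import *
np.set_printoptions(precision=3,suppress=True)
to(53,-52,46,90)"
```

```text
t 4.95 board pos 43.63617021790198 -51.578520996292106 49.1094129127432 ang 89.93335791948225 F [-3.316  0.969  3.548] j7 22.536058560391016 tilt [-0.  0. -1.]
shift [-0.411  9.364  3.109] rz rad -0.0011631237254139456
```

Contact force is steady at about 3 N, so the fence is sliding. I'll continue slowly until the force rises at the stops.

>>> apply_moves(
  moves=[
    [0, 0, 0.002, 0, 0, 0, 0],
    [0, 0, 0.002, 0, 0, 0, 0],
    [0, 0, 0.002, 0, 0, 0, 0],
    [0, 0, 0.001, 0, 0, 0, 0],
  ],
)

```text
t: 5.35
position: [534.8, -278.8, 49.1]
orientation: [[0.25, 0.968, 0.0], [0.968, -0.25, 0.0], [0.0, 0.0, -1.0]]
wrist_force: [-3.0, 2.5, 3.6]
finger_gap: 0.3
gripper_force: 1.9
```

>>> apply_moves(
  moves=[
    [0, 0, 0.001, 0, 0, 0, 0],
    [0, 0, 0.001, 0, 0, 0, 0],
    [0, 0, 0.001, 0, 0, 0, 0],
  ],
)

```text
t: 5.65
position: [537.6, -279.5, 49.1]
orientation: [[0.25, 0.968, 0.0], [0.968, -0.25, 0.0], [0.0, 0.0, -1.0]]
wrist_force: [-2.7, 0.8, 3.0]
finger_gap: 0.3
gripper_force: 1.9
```

>>> apply_moves(
  moves=[
    [0, 0, 0.001, 0, 0, 0, 0],
    [0, 0, 0.001, 0, 0, 0, 0],
    [0, 0, 0.001, 0, 0, 0, 0],
  ],
)

```text
t: 5.95
position: [540.5, -280.3, 49.1]
orientation: [[0.25, 0.968, 0.0], [0.968, -0.25, 0.0], [0.0, 0.0, -1.0]]
wrist_force: [-2.4, 0.5, 3.5]
finger_gap: 0.3
gripper_force: 1.9
```

>>> apply_moves(
  moves=[
    [0, 0, 0.001, 0, 0, 0, 0],
    [0, 0, 0.001, 0, 0, 0, 0],
  ],
)

```text
t: 6.15
position: [540.9, -280.4, 49.0]
orientation: [[0.25, 0.968, -0.003], [0.968, -0.25, 0.002], [0.001, -0.004, -1.0]]
wrist_force: [-9.1, 3.9, 8.3]
finger_gap: 0.8
gripper_force: 5.5
```

>>> apply_moves(
  moves=[
    [0, 0, 0.001, 0, 0, 0, 0],
    [0, 0, 0, 0, 0, 0, 0],
  ],
)

```text
t: 6.35
position: [540.8, -280.3, 49.0]
orientation: [[0.25, 0.968, -0.005], [0.968, -0.25, 0.003], [0.002, -0.006, -1.0]]
wrist_force: [-9.9, 3.2, 10.0]
finger_gap: 0.5
gripper_force: 6.2
```

The force jumped to 10 N with no further motion, so the fence is home. Backing off, lifting, and looking at the nut.

>>> apply_moves(
  moves=[
    [0, 0, -0.003, 0, 0, 0, 0],
    [0, 0, -0.012, 0, 0, 0, 0],
    [0, 0, -0.005, -0.03, 0, 0, 0],
    [0, 0, -0.02, -0.04, 0, 0, 0],
    [0, 0, -0.03, -0.045, 0, 0, 0],
  ],
)

```text
t: 6.85
position: [478.4, -264.2, 161.3]
orientation: [[0.249, 0.968, 0.001], [0.968, -0.249, -0.002], [-0.002, 0.001, -1.0]]
wrist_force: [1.2, 0.4, 1.2]
finger_gap: 0.4
gripper_force: 0.0
```

>>> apply_moves(
  moves=[
    [0, 0, 0, -0.03, 0, 0, 0],
    [0, 0, 0, 0, 0, 0, 0],
    [0, 0, 0, 0, 0, 0, 0],
  ],
)

```text
t: 7.15
position: [478.8, -264.3, 191.3]
orientation: [[0.25, 0.968, 0.003], [0.968, -0.25, -0.001], [0.0, 0.003, -1.0]]
wrist_force: [-0.3, -0.9, -0.7]
finger_gap: 0.4
gripper_force: 0.0
```

```bash
python3 -c "
from h import *
np.set_printoptions(precision=3,suppress=True)
to(5,13,90,150)
from cell import eyes
for n in('wrist','scene'):
  d=eyes.get_image(n);np.savez(n+'2.npz',**d)
  if n=='wrist':cv2.imwrite('pics/w2.png',d['img'][:,:,::-1])"
```

```text
t 7.15 board pos -7.196296082316433 -51.426234658699784 191.2690136600448 ang 89.95056960422487 F [-0.312 -0.893 -0.691] j7 16.123068177424262 tilt [ 0.003 -0.001 -1.   ]
shift [ 64.413  11.805 101.324] rz rad -1.0480602743534377
```

View pics/w2.png

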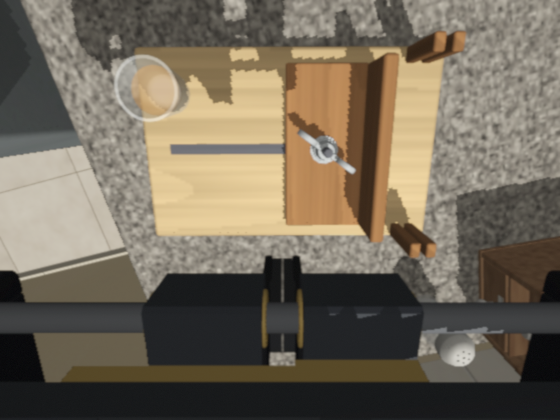

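The nut is at (326,150), with wing tips at (300,132) and (354,172). The dowels are hidden behind the wall, so it's against them.

```bash
python3 -c "
from h import *
np.set_printoptions(precision=1,suppress=True)
W=np.load('wrist2.npz')
g={}
for k,p,z in [('stud',(327,150),66),('tip1',(300,132),53),('tip2',(354,172),53),('NL',(137,48),22),('NR',(157,236),22),('FR',(423,234),22),('footNL',(287,63),32),('footNR',(288,224),32),('wallR',(373,240),82),('slotN',(171,149),22)]:
  P=ray(W,p,z);q=P[:2]-C;print(k,P,'board',q@ex,q@ey)
"
```

```text
stud [ 529.8 -221.8   66. ] board 31.624758566238278 2.457223433269612
tip1 [ 511.9 -202.7   53. ] board 9.542576332690016 16.51157473644077
tip2 [ 550.4 -248.4   53. ] board 58.18507718063708 -18.152434428893795
NL [390.3 -98.1  22. ] board -134.24518504517238 87.54029885832742
NR [ 344.7 -269.1   22. ] board -135.93278700018732 -89.44725348363487
FR [ 613.  -336.6   22. ] board 140.73065638332758 -88.03549146757845
footNL [ 515.6 -144.4   32. ] board -1.4382280240450847 73.85622756268633
footNR [ 480.3 -287.5   32. ] board -0.034122564480483675 -73.48720339433677
wallR [ 550.2 -303.8   82. ] board 71.70346749548636 -71.93515253819135
slotN [ 389.3 -188.8   22. ] board -112.73063134119296 -0.5477885441955905
```

>>> apply_moves(
  moves=[
    [0, 0.022, 0.006, 0.01, 0, 0, 0],
    [0, 0.022, 0.006, 0.01, 0, 0, 0],
    [0, 0, 0, 0.015, 0, 0, -0.149],
    [0, 0, 0, 0.015, 0, 0, -0.149],
    [0, 0, 0, 0.015, 0, 0, -0.149],
  ],
)

```text
t: 7.75
position: [499.8, -224.0, 123.2]
orientation: [[-0.2, 0.98, -0.003], [0.98, 0.2, -0.0], [0.001, -0.003, -1.0]]
wrist_force: [0.1, -0.8, -0.5]
finger_gap: 0.3
gripper_force: 0.0
```

>>> apply_moves(
  moves=[
    [0, 0, 0, 0.015, 0, 0, -0.149],
    [0, 0, 0, 0.015, 0, 0, -0.149],
    [0, 0, 0, 0, 0, 0, -0.149],
    [0, 0, 0, 0, 0, 0, -0.149],
    [0, 0, 0, 0, 0, 0, 0],
  ],
)

```text
t: 8.25
position: [499.5, -224.3, 93.8]
orientation: [[-0.711, 0.703, -0.003], [0.703, 0.711, 0.0], [0.002, -0.002, -1.0]]
wrist_force: [-0.5, -0.7, -0.5]
finger_gap: 0.5
gripper_force: 0.0
```

```bash
python3 -c "
from h import *
np.set_printoptions(precision=3,suppress=True)
to(5,-7,52,150)"
```

```text
t 8.25 board pos 2.8339450187604798 -7.577856038206736 93.7700605721535 ang 149.71009623488385 F [-0.489 -0.664 -0.459] j7 72.70076628752616 tilt [-0.003  0.    -1.   ]
shift [-1.679  1.669 41.763] rz rad -0.0050597752152051105
```

>>> apply_moves(
  moves=[
    [0, -0.002, 0.001, 0.022, 0, 0, 0],
    [0, 0, 0, 0.02, 0, 0, 0],
    [0, 0, 0, 0, 0, 0, 0],
    [0, 0, 0, 0, 0, 0, 0],
  ],
)

```text
t: 8.65
position: [502.0, -225.2, 53.1]
orientation: [[-0.709, 0.705, -0.002], [0.705, 0.709, 0.0], [0.001, -0.001, -1.0]]
wrist_force: [-0.1, -0.4, 1.1]
finger_gap: 0.6
gripper_force: 0.0
```

```bash
python3 -c "
from h import *
np.set_printoptions(precision=3,suppress=True)
to(5,-7,52,150)"
```

```text
t 8.65 board pos 5.50615508301237 -7.7984054860750405 53.14937958527272 ang 149.56991843589677 F [-0.062 -0.444  1.054] j7 74.15425547096947 tilt [-0.002  0.    -1.   ]
shift [0.839 0.433 1.15 ] rz rad -0.007506339345728468
```

>>> apply_moves(
  moves=[
    [0, 0.001, 0.003, 0.001, 0, 0, 0],
    [0, 0, 0.003, 0, 0, 0, 0],
    [0, 0.0019, 0.003, 0, 0, 0, 0.14],
    [0, 0.0019, 0.003, 0, 0, 0, 0.14],
    [0, 0, 0, 0, 0, 0, 0],
  ],
)

```text
t: 9.15
position: [508.7, -213.1, 53.4]
orientation: [[-0.489, 0.872, 0.001], [0.872, 0.489, -0.0], [-0.001, 0.001, -1.0]]
wrist_force: [0.7, -0.5, 0.8]
finger_gap: 0.5
gripper_force: 0.0
```

```bash
cat >> h.py <<'E'
def rel():
    from cell import readout
    s=readout.get_state();R=np.array(s['orientation']);p=np.array(s['position'])
    v=R.T@(p-np.r_[C+33.3*ex,p[2]])
    print('tool-rel-nut',v,'z',p[2],'ang',np.degrees(np.arctan2(R[1,0],R[0,0]))+14.4,'F tool',R.T@s['wrist_force'],'t',s['t'],'j7',s['joints'][6])
np.set_printoptions(precision=2,suppress=True)
E
python3 -c "
from h import *
rel()"
```

```text
tool-rel-nut [ 20.83 -13.68  -0.03] z 53.406835950968045 ang 133.6591764311133 F tool [-0.76  0.32 -0.8 ] t 9.15 j7 57.52196413218572
```

>>> apply_moves(
  moves=[
    [0, 0.0018, 0.003, 0.001, 0, 0, 0.14],
    [0, 0.0018, 0.003, 0, 0, 0, 0.14],
    [0, 0.0018, 0.003, 0, 0, 0, 0.14],
    [0, 0.0018, 0.003, 0, 0, 0, 0.14],
    [0, 0, 0, 0, 0, 0, 0],
  ],
)

```text
t: 9.65
position: [517.7, -202.8, 52.0]
orientation: [[0.046, 0.999, 0.0], [0.999, -0.046, -0.0], [-0.0, 0.0, -1.0]]
wrist_force: [-0.2, -0.3, 1.1]
finger_gap: 0.3
gripper_force: 0.0
```

```bash
python3 -c "
from h import *
rel()
from cell import eyes
d=eyes.get_image('scene');im=cv2.resize(d['img'][205:320,280:420,::-1],(700,575),interpolation=cv2.INTER_CUBIC)
w=eyes.get_image('wrist')['img'][:,:,::-1]
cv2.imwrite('pics/c3.png',np.vstack([cv2.resize(im,(365,300)),cv2.resize(w[60:360,100:465],(365,300))]))"
```

```text
tool-rel-nut [ 21.12 -14.18  -0.01] z 52.03470137336088 ang 101.74506368759629 F tool [-0.26 -0.19 -1.11] t 9.65 j7 26.12265637070753
```

View pics/c3.png

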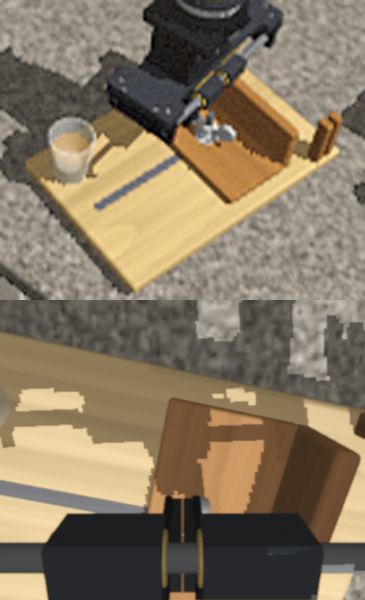

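The gripper hides most of the nut; a wing edge shows just right of the fingers at (205,505). I'll finish the stroke and then look from clear.

>>> apply_moves(
  moves=[
    [0, 0.0018, 0.003, 0, 0, 0, 0.14],
    [0, 0.0018, 0.003, 0, 0, 0, 0.14],
    [0, 0.0018, 0.003, 0, 0, 0, 0.14],
    [0, 0.0018, 0.003, 0, 0, 0, 0.14],
    [0, 0.0018, 0.003, 0, 0, 0, 0.14],
  ],
)

```text
t: 10.25
position: [533.5, -199.4, 51.7]
orientation: [[0.682, 0.731, -0.001], [0.731, -0.682, 0.001], [0.0, -0.001, -1.0]]
wrist_force: [-1.0, 0.6, -0.3]
finger_gap: 0.9
gripper_force: 0.6
```

>>> apply_moves(
  moves=[
    [0, 0.0018, 0.003, 0, 0, 0, 0.14],
    [0, 0.0018, 0.003, 0, 0, 0, 0.14],
    [0, 0.0018, 0.003, 0, 0, 0, 0.14],
    [0, 0.0018, 0.003, 0, 0, 0, 0.14],
    [0, 0, 0, 0, 0, 0, 0],
  ],
)

```text
t: 10.75
position: [546.7, -205.1, 51.6]
orientation: [[0.965, 0.261, -0.0], [0.261, -0.965, 0.0], [-0.0, -0.0, -1.0]]
wrist_force: [0.4, 1.1, -0.4]
finger_gap: 0.7
gripper_force: 0.2
```

```bash
python3 -c "
from h import *
rel()"
```

```text
tool-rel-nut [ 20.42 -14.69  -0.  ] z 51.60424691213457 ang 29.54824737383386 F tool [ 0.62 -0.93  0.39] t 10.75 j7 -40.04175035645489
```

>>> apply_moves(
  moves=[
    [0, 0.0018, 0.003, 0, 0, 0, 0.14],
    [0, 0.0018, 0.003, 0, 0, 0, 0.14],
    [0, 0.0018, 0.003, 0, 0, 0, 0.14],
    [0, 0, 0, 0, 0, 0, 0],
  ],
)

```text
t: 11.15
position: [553.3, -213.3, 51.6]
orientation: [[0.988, -0.153, 0.0], [-0.153, -0.988, 0.0], [0.0, -0.0, -1.0]]
wrist_force: [1.4, 0.8, -1.5]
finger_gap: 0.4
gripper_force: 0.4
```

>>> apply_moves(
  moves=[
    [0, 0, -0.008, 0, 0, 0, 0],
    [0, 0, 0, -0.02, 0, 0, 0],
    [0, 0, 0, -0.04, 0, 0, 0],
    [0, 0, 0, -0.04, 0, 0, 0],
    [0, -0.02, 0, -0.03, 0, 0, 0],
  ],
)

```text
t: 11.65
position: [536.7, -202.2, 184.4]
orientation: [[0.988, -0.151, 0.003], [-0.151, -0.988, -0.002], [0.004, 0.002, -1.0]]
wrist_force: [0.5, 0.7, 0.6]
finger_gap: 0.5
gripper_force: 0.0
```

>>> apply_moves(
  moves=[
    [0, -0.04, -0.02, 0, 0, 0, -0.149],
    [0, -0.04, -0.02, 0, 0, 0, -0.149],
    [0, 0, 0, 0, 0, 0, -0.149],
    [0, 0, 0, 0, 0, 0, -0.149],
    [0, 0, 0, 0, 0, 0, -0.149],
  ],
)

```text
t: 12.15
position: [461.1, -156.4, 182.6]
orientation: [[0.833, 0.554, 0.002], [0.554, -0.833, 0.004], [0.004, -0.002, -1.0]]
wrist_force: [0.6, 0.3, -0.2]
finger_gap: 0.2
gripper_force: 0.0
```

>>> apply_moves(
  moves=[
    [0, 0, 0, 0, 0, 0, -0.149],
    [0, 0, 0, 0, 0, 0, -0.149],
    [0, 0, 0, 0, 0, 0, -0.149],
    [0, 0, 0, 0, 0, 0, -0.149],
    [0, 0, 0, 0, 0, 0, 0],
  ],
)

```text
t: 12.65
position: [461.1, -157.1, 182.2]
orientation: [[0.386, 0.923, 0.0], [0.923, -0.386, 0.001], [0.001, -0.0, -1.0]]
wrist_force: [0.1, -0.3, 0.3]
finger_gap: 0.9
gripper_force: 0.0
```

```bash
python3 -c "
from h import *
rel()
from cell import eyes
to(33.3,0,180,90)
d=eyes.get_image('wrist');np.savez('wrist4.npz',**d)
s=eyes.get_image('scene')
im=np.zeros((600,560,3),np.uint8);im[:420]=d['img'][:,:,::-1];im[420:,:280]=cv2.resize(s['img'][215:305,290:416,::-1],(280,180));
cv2.imwrite('pics/w4.png',im)"
```

```text
tool-rel-nut [ 35.38 -90.4    0.06] z 182.15354664240638 ang 81.7171197100871 F tool [-0.28  0.21 -0.31] t 12.65 j7 -9.126106055794473
t 12.65 board pos -51.056411508094705 48.03829012783352 182.15354664240638 ang 81.7171197100871 F [ 0.09 -0.34  0.31] j7 -9.126106055794473 tilt [ 0.  0. -1.]
shift [-35.39  90.4    2.1 ] rz rad -0.1445635326075225
```

View pics/w4.png

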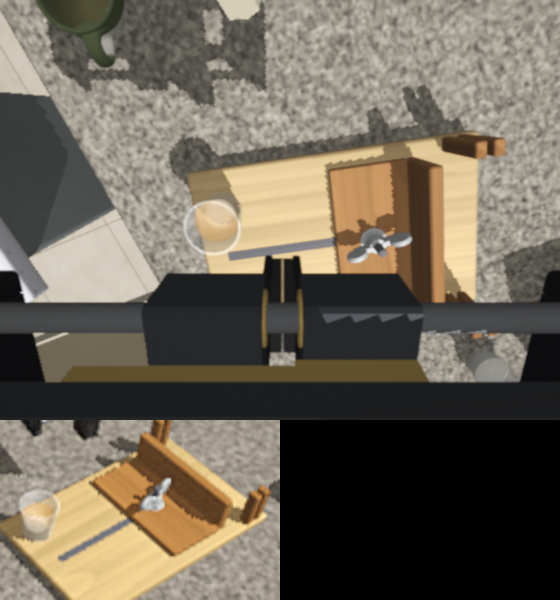

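The first stroke turned the nut about 135°: the ears, now at (357,255) and (402,240), lie about 10° from the board's x. Next, stroke 2 on the other ear.

>>> apply_moves(
  moves=[
    [0, -0.0205, 0.026, 0, 0, 0, 0],
    [0, -0.0205, 0.026, 0, 0, 0, 0],
    [0, -0.0205, 0.026, 0, 0, 0, 0],
    [0, 0, 0, 0.015, 0, 0, -0.148],
    [0, 0, 0, 0.015, 0, 0, -0.148],
  ],
)

```text
t: 13.25
position: [509.0, -246.2, 151.2]
orientation: [[0.102, 0.995, -0.002], [0.995, -0.102, -0.002], [-0.002, -0.002, -1.0]]
wrist_force: [-0.8, 0.3, 1.0]
finger_gap: 0.1
gripper_force: 0.0
```

>>> apply_moves(
  moves=[
    [0, 0, 0, 0.015, 0, 0, -0.148],
    [0, 0, 0, 0.015, 0, 0, -0.148],
    [0, 0, 0, 0.015, 0, 0, -0.148],
    [0, 0, 0, 0.015, 0, 0, -0.148],
    [0, 0, 0, 0, 0, 0, -0.148],
  ],
)

```text
t: 13.75
position: [507.6, -243.4, 89.8]
orientation: [[-0.598, 0.802, -0.004], [0.802, 0.598, 0.001], [0.004, -0.003, -1.0]]
wrist_force: [1.1, -0.9, 0.3]
finger_gap: 0.4
gripper_force: 0.0
```

>>> apply_moves(
  moves=[
    [0, 0, 0, 0, 0, 0, -0.148],
    [0, 0, 0, 0, 0, 0, -0.148],
    [0, 0, 0, 0, 0, 0, -0.148],
    [0, 0, 0, 0, 0, 0, -0.148],
    [0, 0, 0, 0, 0, 0, -0.148],
  ],
)

```text
t: 14.25
position: [509.0, -244.1, 91.9]
orientation: [[-0.982, 0.189, -0.001], [0.189, 0.982, 0.0], [0.001, 0.0, -1.0]]
wrist_force: [-0.4, 0.3, -0.8]
finger_gap: 0.6
gripper_force: 0.0
```

>>> apply_moves(
  moves=[
    [0, 0, 0, 0, 0, 0, -0.148],
    [0, 0, 0, 0, 0, 0, 0],
    [0, 0, 0, 0, 0, 0, 0],
  ],
)

```text
t: 14.55
position: [509.0, -244.3, 92.0]
orientation: [[-0.999, 0.052, -0.0], [0.052, 0.999, 0.001], [0.0, 0.001, -1.0]]
wrist_force: [-0.7, 0.1, -0.0]
finger_gap: 0.4
gripper_force: 0.0
```

```bash
python3 -c "
from h import *
rel();to(17,-24,51,192)"
```

```text
tool-rel-nut [ 20.84 -20.84  -0.  ] z 92.00112615934637 ang 191.43981506608995 F tool [0.75 0.03 0.01] t 14.55 j7 120.31356208752796
t 14.55 board pos 17.00623011123644 -24.561622333113426 92.00112615934637 ang 191.43981506608995 F [-0.75  0.07 -0.01] j7 120.31356208752796 tilt [-0.  0. -1.]
shift [-0.12  0.53 41.  ] rz rad -0.009777071516797223
```

>>> apply_moves(
  moves=[
    [0, 0, 0, 0.021, 0, 0, 0],
    [0, 0, 0, 0.02, 0, 0, 0],
    [0, 0, 0, 0, 0, 0, 0],
    [0, 0, 0.003, 0, 0, 0, 0],
    [0, 0, 0.003, 0, 0, 0, 0],
  ],
)

```text
t: 15.05
position: [509.9, -238.5, 52.0]
orientation: [[-0.999, 0.049, 0.001], [0.049, 0.999, -0.0], [-0.001, -0.0, -1.0]]
wrist_force: [0.0, 0.5, 0.1]
finger_gap: 0.5
gripper_force: 0.0
```

>>> apply_moves(
  moves=[
    [0, 0.0018, 0.003, 0, 0, 0, 0.14],
    [0, 0.0018, 0.003, 0, 0, 0, 0.14],
    [0, 0.0018, 0.003, 0, 0, 0, 0.14],
    [0, 0.0018, 0.003, 0, 0, 0, 0.14],
    [0, 0.0018, 0.003, 0, 0, 0, 0.14],
  ],
)

```text
t: 15.55
position: [506.3, -222.1, 52.3]
orientation: [[-0.729, 0.685, 0.002], [0.685, 0.729, -0.001], [-0.002, 0.001, -1.0]]
wrist_force: [-0.8, -1.1, 0.4]
finger_gap: 0.4
gripper_force: 0.6
```

>>> apply_moves(
  moves=[
    [0, 0.0018, 0.003, 0, 0, 0, 0.14],
    [0, 0.0018, 0.003, 0, 0, 0, 0.14],
    [0, 0.0018, 0.003, 0, 0, 0, 0.14],
    [0, 0.0018, 0.003, 0, 0, 0, 0.14],
    [0, 0, 0, 0, 0, 0, 0],
  ],
)

```text
t: 16.05
position: [512.1, -208.5, 51.9]
orientation: [[-0.26, 0.966, 0.001], [0.966, 0.26, 0.0], [-0.0, 0.001, -1.0]]
wrist_force: [0.6, -0.8, -0.1]
finger_gap: 0.2
gripper_force: 0.0
```

```bash
python3 -c "
from h import *
rel()"
```

```text
tool-rel-nut [ 20.43 -13.92  -0.01] z 51.88770613110604 ang 119.49155577042661 F tool [-0.97  0.33  0.11] t 16.05 j7 52.008461407295655
```

>>> apply_moves(
  moves=[
    [0, 0.0019, 0.003, 0, 0, 0, 0.14],
    [0, 0.0019, 0.003, 0, 0, 0, 0.14],
    [0, 0.0019, 0.003, 0, 0, 0, 0.14],
    [0, 0.0019, 0.003, 0, 0, 0, 0.14],
    [0, 0.0019, 0.003, 0, 0, 0, 0.14],
  ],
)

```text
t: 16.55
position: [526.0, -199.7, 51.5]
orientation: [[0.425, 0.905, -0.001], [0.905, -0.425, 0.001], [0.001, -0.001, -1.0]]
wrist_force: [-1.7, -0.4, -0.6]
finger_gap: 0.3
gripper_force: 0.6
```

>>> apply_moves(
  moves=[
    [0, 0.0018, 0.003, 0, 0, 0, 0.14],
    [0, 0.0018, 0.003, 0, 0, 0, 0.14],
    [0, 0.0018, 0.003, 0, 0, 0, 0.14],
    [0, 0.0018, 0.003, 0, 0, 0, 0.14],
    [0, 0.0018, 0.003, 0, 0, 0, 0.14],
  ],
)

```text
t: 17.05
position: [543.1, -202.1, 51.2]
orientation: [[0.908, 0.419, -0.001], [0.419, -0.908, 0.002], [-0.0, -0.002, -1.0]]
wrist_force: [-1.3, 0.9, -0.0]
finger_gap: 0.5
gripper_force: 0.6
```

>>> apply_moves(
  moves=[
    [0, 0.0018, 0.003, 0, 0, 0, 0.14],
    [0, 0.0018, 0.003, 0, 0, 0, 0.14],
    [0, 0.0018, 0.003, 0, 0, 0, 0.14],
    [0, 0, 0, 0, 0, 0, 0],
  ],
)

```text
t: 17.45
position: [551.2, -209.4, 51.2]
orientation: [[1.0, 0.017, -0.0], [0.017, -1.0, 0.001], [-0.0, -0.001, -1.0]]
wrist_force: [1.9, 0.9, 0.0]
finger_gap: 0.4
gripper_force: 0.4
```

```bash
python3 -c "
from h import *
rel()"
```

```text
tool-rel-nut [ 20.63 -14.8    0.01] z 51.22982303819601 ang 15.369411517051965 F tool [ 1.89 -0.83 -0.02] t 17.45 j7 -41.28933424927572
```

>>> apply_moves(
  moves=[
    [0, 0.0018, 0.003, 0, 0, 0, 0.14],
    [0, 0.0016, 0.0028, 0, 0, 0, 0.13],
    [0, 0, 0, 0, 0, 0, 0],
  ],
)

```text
t: 17.75
position: [554.4, -215.5, 51.3]
orientation: [[0.969, -0.249, 0.001], [-0.249, -0.969, 0.001], [0.0, -0.001, -1.0]]
wrist_force: [0.9, 0.7, 0.0]
finger_gap: 0.5
gripper_force: 0.5
```

>>> apply_moves(
  moves=[
    [0, 0, 0.001, 0, 0, 0, 0],
    [0, 0, 0.001, 0, 0, 0, 0],
    [0, 0, 0, 0, 0, 0, 0],
  ],
)

```text
t: 18.05
position: [553.4, -217.8, 51.2]
orientation: [[0.968, -0.251, 0.0], [-0.251, -0.968, 0.001], [-0.0, -0.001, -1.0]]
wrist_force: [0.9, 1.5, 0.5]
finger_gap: 0.6
gripper_force: 0.6
```

```bash
python3 -c "
from h import *
rel()"
```

```text
tool-rel-nut [ 20.09 -12.22   0.  ] z 51.21053772130148 ang -0.1339108854711899 F tool [ 0.53 -1.64 -0.46] t 18.05 j7 -55.49710740679185
```

>>> apply_moves(
  moves=[
    [0, 0, 0.001, 0, 0, 0, 0],
    [0, 0, 0.001, 0, 0, 0, 0],
    [0, 0, 0, 0, 0, 0, 0],
  ],
)

```text
t: 18.35
position: [552.9, -219.6, 51.0]
orientation: [[0.968, -0.253, -0.0], [-0.253, -0.968, 0.001], [-0.0, -0.001, -1.0]]
wrist_force: [1.2, 2.3, 1.3]
finger_gap: 0.8
gripper_force: 0.9
```

>>> apply_moves(
  moves=[
    [0, 0, 0.001, 0, 0, 0, 0],
    [0, 0, 0, 0, 0, 0, 0],
  ],
)

```text
t: 18.55
position: [552.9, -219.7, 51.0]
orientation: [[0.968, -0.252, -0.0], [-0.252, -0.968, 0.002], [-0.001, -0.002, -1.0]]
wrist_force: [1.1, 3.5, 2.0]
finger_gap: 0.5
gripper_force: 2.2
```

```bash
python3 -c "
from h import *
rel()"
```

```text
tool-rel-nut [ 20.07 -10.29   0.  ] z 50.98163407052744 ang -0.21445742647569865 F tool [ 0.18 -3.72 -2.03] t 18.55 j7 -55.33698140544076
```

>>> apply_moves(
  moves=[
    [0, 0, 0.001, 0, 0, 0, 0],
    [0, 0, 0, 0, 0, 0, 0],
    [0, 0, 0, 0, 0, 0, 0],
  ],
)

```text
t: 18.85
position: [552.8, -219.8, 50.9]
orientation: [[0.968, -0.252, -0.0], [-0.252, -0.968, 0.003], [-0.001, -0.003, -1.0]]
wrist_force: [1.7, 6.6, 2.4]
finger_gap: 0.6
gripper_force: 3.0
```

>>> apply_moves(
  moves=[
    [0, 0, -0.004, 0, 0, 0, 0],
    [0, 0, -0.008, 0, 0, 0, 0],
    [0, 0, 0, -0.03, 0, 0, 0],
    [0, 0, 0, -0.04, 0, 0, 0],
    [0, 0, 0, -0.04, 0, 0, 0],
  ],
)

```text
t: 19.35
position: [554.3, -210.6, 161.7]
orientation: [[0.967, -0.254, -0.003], [-0.254, -0.967, -0.001], [-0.002, 0.002, -1.0]]
wrist_force: [1.0, -0.4, 1.0]
finger_gap: 0.2
gripper_force: 0.0
```

>>> apply_moves(
  moves=[
    [0, -0.04, -0.02, -0.02, 0, 0, -0.149],
    [0, -0.04, -0.02, 0, 0, 0, -0.149],
    [0, 0, 0, 0, 0, 0, -0.149],
    [0, 0, 0, 0, 0, 0, -0.149],
    [0, 0, 0, 0, 0, 0, -0.149],
  ],
)

```text
t: 19.85
position: [490.8, -160.7, 182.1]
orientation: [[0.895, 0.447, 0.0], [0.447, -0.895, 0.002], [0.001, -0.001, -1.0]]
wrist_force: [0.4, 0.2, 0.4]
finger_gap: 0.3
gripper_force: 0.0
```

>>> apply_moves(
  moves=[
    [0, 0, 0, 0, 0, 0, -0.149],
    [0, 0, 0, 0, 0, 0, -0.149],
    [0, 0, 0, 0, 0, 0, -0.149],
    [0, 0, 0, 0, 0, 0, -0.149],
    [0, 0, 0, 0, 0, 0, 0],
  ],
)

```text
t: 20.35
position: [490.6, -161.7, 181.6]
orientation: [[0.496, 0.868, -0.002], [0.868, -0.496, -0.001], [-0.001, -0.001, -1.0]]
wrist_force: [-0.1, -0.4, -0.1]
finger_gap: 0.4
gripper_force: 0.0
```

```bash
python3 -c "
from h import *
rel()
from cell import eyes
d=eyes.get_image('wrist');np.savez('wrist5.npz',**d)
s=eyes.get_image('scene');np.savez('scene5.npz',**s)
im=np.zeros((600,800,3),np.uint8);im[:250]=0;im[:252,:504]=cv2.resize(s['img'][215:305,290:470,::-1],(504,252))
im[252:600,:]=cv2.resize(d['img'][110:284,160:560,::-1],(800,348),interpolation=cv2.INTER_CUBIC)
cv2.imwrite('pics/w5.png',im)"
```

```text
tool-rel-nut [ 34.58 -66.16   0.03] z 181.6435308502689 ang 74.65483764097887 F tool [-0.37  0.15  0.09] t 20.35 j7 -9.567028167109084
```

View pics/w5.png

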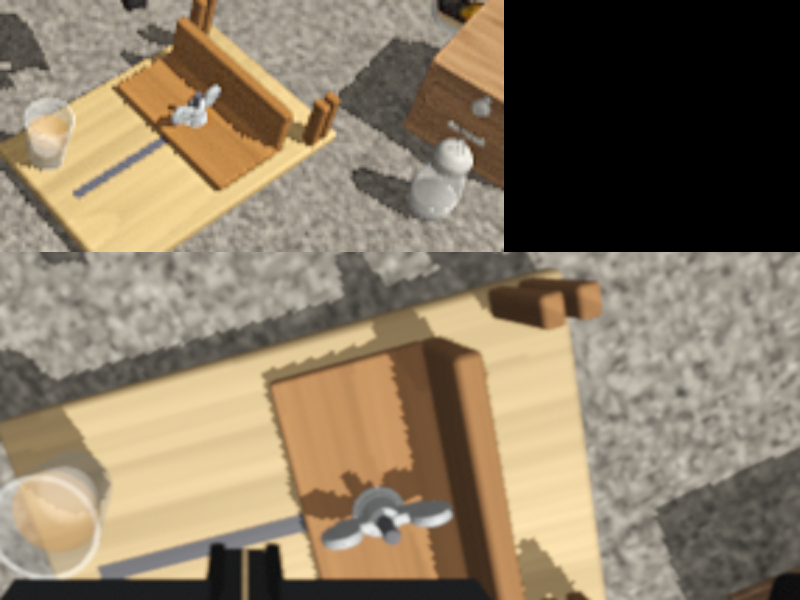

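The ears are at (345,532) and (430,513) in the lower crop, lying along the slot; the fence is against its stops, and the glass and shaker are in place. Computing the angle.

```bash
python3 -c "
from h import *
W=np.load('wrist5.npz')
f=lambda u,v:((u+.5)/2-.5+160,(v-252+.5)/2-.5+110)
def B(p,z):
  q=ray(W,p,z)[:2]-C;return np.array([q@ex,q@ey])
a,b=B(f(345,532),50),B(f(430,513),50);print(a,b,np.degrees(np.arctan2(*(b-a)[::-1])))
s0,s1=B(f(100,572),22),B(f(303,523),22);print('slot',np.degrees(np.arctan2(*(s1-s0)[::-1])))
print('footNL',B(f(270,380),32),'footnear',B(f(320,570),32),'walltopfar',B(f(480,352),82))
"
```

```text
[13.95  1.27] [54.01  0.08] -1.702911309848699
slot -0.7728992867059263
footNL [-1.81 76.51] footnear [ -2.03 -23.42] walltopfar [79.07 74.12]
```

```bash
python3 -c "
from cell import job_done
print(job_done())"
```

```text
the job is handed in; nothing more can be done
None
```

I pushed the fence home against both dowels, turned the wing nut clockwise in two strokes to its hard stop (wings within about 1° of the board's x), and handed the job in at about 20 s with the arm clear and nothing else touched.

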